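# Shut the digestion block's covers and raise its reference thermometer to the ring mark

## Task

The digestion block on the lab bench is due for its temperature check. Press both of its hinged splash covers down by their orange tabs until each clicks and stays shut; then take the yellow reference thermometer by its handle and draw it straight up, without forcing it against its well, 40 mm, so that the red ring on its stem comes level with the mouth of the well. Finish while still holding it there with the stem in the well, both covers shut, and leave the plug, the vials and everything else on the bench where they are.

Things in the scene. Friction and masses are not known exactly. Their poses are not given: they have to be found in the camera images.
- reactor: Digestion reactor (dry heating block for vials), fixed: white housing 280 mm deep, 316 wide, deck 120 mm high, blue panel in front. Origin: centre of its underside; x to its back, y to its left, z up. Down the deck's middle runs an aluminium strip, 56 mm wide, with three bores: thermometer well, vial well, thermometer well. Each side of it has a block of red-capped vials under a hinged cover.
- well_front (a point): Mouth centre of the front thermometer well (11 mm bore, vertical, 85 mm deep), at deck height, 50 mm ahead of the reactor's middle.
- well_rear (a point): The same for the rear thermometer well, 50 mm behind the reactor's middle. One of the two wells holds the thermometer, the other the plug.
- cover_left (a joint): Left cover's angle (rad): 0 shut, grows as its front rises; starts at 0.5 to 0.85. Smoke-clear lid 190 mm long, 105 wide, blue rim, hinged at its back edge; top 45 mm above the deck when shut. Stiff hinge: it stays put (2 to 4 N on the tab moves it), but springs back to 0.4 from below. The catch meets it at 0.06 and snaps at 6 to 8 N on the tab; then it stays under 0.005. Hard stop at 0.
- cover_right (a joint): The same for the right cover.
- cover_left_tab (a point): Middle of the upper face of the left cover's orange press tab (32 mm front to back, 50 wide, 6 thick), ahead of its front wall. It lies 206 mm ahead of and 39 mm above the hinge axis when shut, 165 mm above the bench. Axes: the cover's; x to the hinge, z out of the upper face.
- cover_right_tab (a point): The same for the right cover's tab.
- cover_left_hinge (a point): Point on the left cover's hinge axis at the middle of the cover's width (126 mm above the bench). The axis runs along the reactor's y; the cover turns about it as the point's own y.
- cover_right_hinge (a point): The same for the right cover.
- thermometer: Reference thermometer, loose in a well: steel stem 10 mm thick, 120 mm long, with a yellow upright handle on top, 34 (its x) by 22 (its y) by 70 mm tall. Origin: the stem's lower tip; z up the stem. Seated, the tip is 35 mm and the handle's top 225 mm above the bench, and 85 mm of stem are in the well. About 0.14 kg; 1 mm play in the bore, little drag if drawn straight.
- thermo_grip (a point): Middle of the thermometer's handle, on the stem's axis, 160 mm above the stem's tip and 30 mm below the handle's top; x and y as the thermometer's. The 22 mm faces across y are the ones to pinch.
- thermo_ring (a point): Middle of the 4 mm wide red ring on the stem, 45 mm above the stem's tip: 40 mm down in the well when seated.
- plug: Bystander: blanking plug with a black knob (14 mm across) in the other thermometer well, standing 18 mm above the deck. Origin: foot of its stem.
- vial: Bystander: red-capped glass vial, 16 mm, loose in the middle well of the strip, standing 27 mm above the deck. Origin: its foot.
- vial_rack: Bystander: blue rack of red-capped vials, 130 x 200 x 86 mm. Origin: centre of its underside.
- reagent: Bystander: white bottle with a blue cap, 68 mm across, 150 mm tall. Origin: centre of its underside.
- amber: Bystander: amber bottle, 60 mm across, 130 mm tall. Origin: centre of its underside.
- beaker: Bystander: glass beaker, 72 mm across, 95 mm tall. Origin: centre of its underside.
- colorimeter: Bystander: grey hand-held colorimeter lying on the bench, 160 x 75 x 64 mm. Origin: centre of its underside.
- forceps: Bystander: steel forceps lying on the bench, 132 x 16 x 8 mm. Origin: about the middle of the underside.

How it is judged:
By the outcome, as a careful person would: the job done as asked, in the order asked, and still so for the second after the job is handed in, while the arm keeps its last pose, push and grip.
It also fails if it takes over 51 s, if anything falls off the work surface, if the arm or the gripper's body presses on something with over 40 N, if the wrist force passes 120 N, or if a joint passes its speed limit or range.

## Robot

A 6-joint arm with a two-finger parallel gripper is mounted at the origin on the work surface. World frame = base frame: x ahead of the robot, y to its left, z up, the work surface at z = 0. Lengths are in mm, angles in rad, forces in N, time in s.
With the tool pointing down it reaches from about 300 to 775 mm from the base axis. Payload 14.6 kg.
Tool frame: the origin (TCP) lies midway between the tips of the shut fingers; the grasp point (between the pads) lies 19 mm behind it; z points along the fingers, y is the line along which they close (so a half turn about z gives the same grasp; the last joint's range is limited). The gripper opens to 94 mm and grips with 3 to 60 N. Pads are 16 mm wide; open, the fingers measure 119 mm over their backs; the gripper's body (75 mm by 177 mm) begins 78 mm behind the grasp point.
Start: joints at [-1.343, 0.3, 1.521, -0, 1.321, -0.067], TCP at [159.795, -526.265, 205.446] pointing down, gripper open.
Joint ranges: [-3.03, 3.03], [-0.79, 2.21], [0.23, 2.52], [-1.04, 4.18], [0, 3.07], [-2.55, 2.55]. Speed limits (rad/s): [2.22, 2.22, 2.57, 3.14, 3.14, 3.14].

## Interface

Orientations are given as [roll, pitch, yaw] about the fixed x, y, z axes, in that order (R = Rz(yaw) Ry(pitch) Rx(roll)).
In Python, from cell import manip gives the robot as it stands.
- The arm moves only by the shell command python3 -m creep 'ROWS' [OPENING] [FORCE]. ROWS is text: rows parted by semicolons, each of 6 numbers parted by spaces: the shift along the tool's x, y, z normalised to -1 to 1, where 1 is 4 cm, then the turn, a rotation vector about the tool's x, y, z normalised to -1 to 1, where 1 is pi rad. In form: dx dy dz ax ay az; .... A call has 1 to 20 rows; each row shifts and turns the commanded pose from where the row before left it, along the tool's axes as they then stand; what a row does not reach is not made up. A row lasts 1/8 s, in which the tool goes at most 62.5 mm and 10.7 degrees, less where a joint would pass 70% of its speed; a pose out of reach is approached as far as the arm can. A call with a number of a shift or a turn outside -1 to 1 is refused whole. A call with a gripper value outside its range is refused whole. OPENING is the closure, from 0 (fully open) to 1 (shut), set as the call begins (- or left out, the last holds). The fingers move at their own pace and stop on an object; FORCE is the grip in N (left out, the last holds). Time passes only in rows, so rows that do not move let the fingers close. It gives the time, the measured TCP pose, the force, the opening and the grip force at its end, in the units of the state.
- manip.read_state(): the state, without advancing time (a new reading comes with each control period).
- manip.camera(name): name is "scene" or "top"; returns a dict with "color" (400x640x3 uint8, red, green, blue), "range_z" (400x640 float32, mm along the optical axis (not along the pixel's ray), 0 where there is no reading), "camera_matrix" (3x3 intrinsics, pixels), "k1" (the pictures are not rectified: a ray, as slopes to the right and down, at radius r is drawn at 1 + k1 r^2 times it, then the intrinsics apply), "T" (4x4, takes a point from camera to world coordinates). Camera axes: x right, y down, z forward; pixel columns grow to the right and rows downward; lengths in mm; the calibration is good to about 2 mm. A picture is of the moment at which its call begins.
- manip.sign_off(): hands the job in; it is judged then, once.
The state is a dict: "clock": time; "joints": joint angles; "qd": joint speeds; "effort": joint torques, N m; "eef_pos": TCP position; "eef_rot": TCP orientation; "wrist_force": force on the tool from outside, world axes, zero at the start; "moment": the same for the moment, N m; "finger_gap": finger opening in mm; "finger_force": force on a finger pad.
Only numpy, scipy, OpenCV 4.12 (cv2) and the standard library are available. Lean on these libraries where they do the work, as an engineer would, in place of code of your own. Each camera call takes 0.05 s, during which the arm holds its last target. There are 200 camera calls.

## Working session

There is one attempt and no reset: what is moved stays moved. The work goes in short steps, Python scripts to look and compute and a shell command to move; the robot and the scene stay as the last step left them, time stands still between calls to the robot, and variables do not carry over. Pictures are saved under pics/ and viewed, at most 10 in all, crops included, and the job is handed in when it is done.

```bash
mkdir -p pics; ls; cat > h.py <<'E'
import numpy as np,cv2,pickle
from cell import manip
def grab(n,tag):
    c=manip.camera(n); pickle.dump(c,open(f'pics/{tag}.pkl','wb')); cv2.imwrite(f'pics/{tag}.png',c['color'][:,:,::-1]); return c
def load(tag): return pickle.load(open(f'pics/{tag}.pkl','rb'))
def ray(c,u,v):
    K=c['camera_matrix'];d=np.array([c['k1'],0,0,0,0],float)
    p=cv2.undistortPoints(np.array([[[u,v]]],float),K,d)[0,0]
    return np.array([p[0],p[1],1.])
def onz(c,u,v,z):
    T=c['T'];r=T[:3,:3]@ray(c,u,v);o=T[:3,3];return o+r*(z-o[2])/r[2]
def pt(c,u,v):
    z=c['range_z'][int(round(v)),int(round(u))];T=c['T'];return T[:3,:3]@(ray(c,u,v)*z)+T[:3,3]
def cloud(c,mask):
    v,u=np.nonzero(mask&(c['range_z']>0));p=cv2.undistortPoints(np.stack([u,v],1)[:,None].astype(float),c['camera_matrix'],np.array([c['k1'],0,0,0,0],float))[:,0]
    z=c['range_z'][v,u][:,None];return (np.c_[p,np.ones(len(p))]*z)@c['T'][:3,:3].T+c['T'][:3,3],u,v
E
python3 - <<'E'
from h import *
a=grab('scene','s0');b=grab('top','t0')
for c in(a,b):print(c['T'].round(2),c['camera_matrix'],c['k1'])
print(manip.read_state())
E
```

```text
pics
[[ 9.30000e-01 -2.80000e-01  2.30000e-01  1.46100e+02]
 [-3.60000e-01 -6.90000e-01  6.30000e-01 -1.06645e+03]
 [-2.00000e-02 -6.70000e-01 -7.40000e-01  1.36169e+03]
 [ 0.00000e+00  0.00000e+00  0.00000e+00  1.00000e+00]] [[482.45281355   0.         324.42244229]
 [  0.         482.45281355 199.33057518]
 [  0.           0.           1.        ]] -0.1298763698161341
[[-2.00000e-02 -1.00000e+00  5.00000e-02  4.79950e+02]
 [-1.00000e+00  2.00000e-02  1.00000e-02 -2.35000e+00]
 [-1.00000e-02 -5.00000e-02 -1.00000e+00  1.07251e+03]
 [ 0.00000e+00  0.00000e+00  0.00000e+00  1.00000e+00]] [[360.99400342   0.         314.07530808]
 [  0.         360.99400342 199.66509148]
 [  0.           0.           1.        ]] 0.014616870675256521
{'clock': 0.1, 'joints': array([-1.34263288e+00,  3.00420114e-01,  1.52150500e+00,  2.50305975e-06,
        1.32066144e+00, -6.65762089e-02]), 'qd': array([-1.67413492e-03, -1.68241495e-03, -1.69813050e-03,  5.08128367e-05,
       -1.79639479e-03, -3.98076205e-04]), 'effort': array([ 2.44783005e-03, -5.32644081e+01, -3.53281724e+01,  7.09545286e-02,
        2.34382198e-02, -7.28156692e-05]), 'eef_pos': array([ 159.73040332, -526.06498058,  204.94646953]), 'eef_rot': array([-3.14060111e+00, -6.85406751e-05,  2.94739000e-01]), 'wrist_force': array([ 0.3171512 , -0.79199178, -0.26651771]), 'moment': array([-0.0549189 ,  0.01846591,  0.0019435 ]), 'finger_force': 0.0, 'finger_gap': 94.17485832810334}
```

View pics/s0.png

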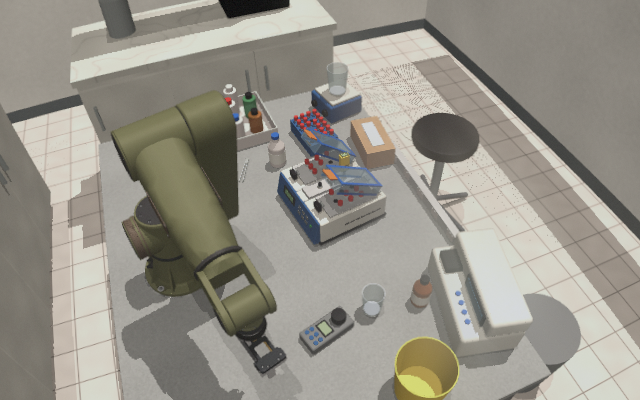

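View pics/t0.png

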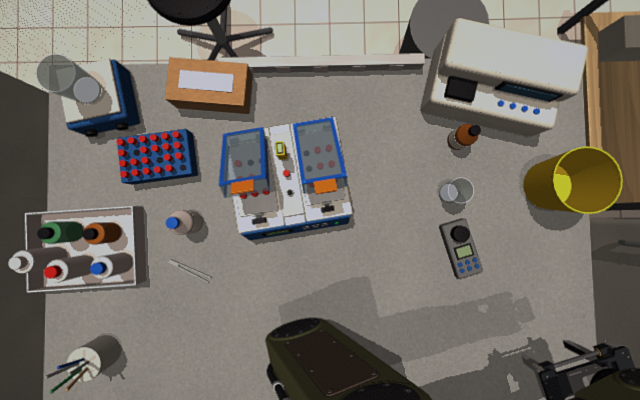

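The top view shows the reactor at about (290,180): orange tabs at (243,186) and (325,186), the yellow handle at (281,149) in the rear well, the red vial at (287,173) and the plug at (290,192). The scene view shows the same items around (330,180).

```bash
cat > m.py <<'E'
from h import *
def masks(c,box):
    hsv=cv2.cvtColor(c['color'],cv2.COLOR_RGB2HSV);m0=np.zeros(hsv.shape[:2],np.uint8);x0,y0,x1,y1=box;m0[y0:y1,x0:x1]=255
    return {'orange':cv2.inRange(hsv,(4,170,120),(17,255,255))&m0,'yellow':cv2.inRange(hsv,(22,120,60),(35,255,255))&m0,'blue':cv2.inRange(hsv,(100,120,30),(125,255,255))&m0}
def rep(tag,box,keys=('orange','yellow')):
    c=load(tag)
    for k in keys:
        m=masks(c,box)[k];n,l,st,ce=cv2.connectedComponentsWithStats(m)
        for i in range(1,n):
            if st[i,4]<15: continue
            p,u,v=cloud(c,l==i); r=cv2.minAreaRect(np.stack([u,v],1).astype(np.int32))
            print(tag,k,st[i],'px',ce[i].round(1),'med',np.median(p,0).round(1),'p5',np.percentile(p,5,0).round(),'p95',np.percentile(p,95,0).round())
            cr=[pt_z for pt_z in cv2.boxPoints(r).round(1).tolist()];print('   box',cr)
if __name__=='__main__':
    rep('t0',(210,105,360,245));rep('s0',(270,95,400,245))
    c=load('t0');p,u,v=cloud(c,np.ones((400,640),bool))
    # white deck at ~120
    hsv=cv2.cvtColor(c['color'],cv2.COLOR_RGB2HSV)[v,u]
    s=(abs(p[:,2]-120)<6)&(u>210)&(u<360)&(v>105)&(v<245)
    print('deck',s.sum(),np.median(p[s],0)); r=cv2.minAreaRect(p[s][:,:2].astype(np.float32));print(r,cv2.boxPoints(r))
    for t,b in(('t0',(210,105,360,245)),('s0',(270,95,400,245))):
        im=cv2.imread(f'pics/{t}.png')[b[1]:b[3],b[0]:b[2]];cv2.imwrite(f'pics/{t}c.png',cv2.resize(im,None,fx=4,fy=4,interpolation=cv2.INTER_CUBIC))
E
python3 m.py
```

```text
t0 orange [314 179  23  15 262] px [325.  185.9] med [547.2 -19.6 264.3] p5 [534. -42. 256.] p95 [561.   3. 271.]
   box [[313.29998779296875, 181.89999389648438], [334.8999938964844, 178.39999389648438], [336.79998779296875, 190.0], [315.29998779296875, 193.60000610351562]]
t0 orange [231 180  23  14 247] px [241.8 186.7] med [546.  161.6 292.8] p5 [535. 140. 281.] p95 [559. 183. 300.]
   box [[229.39999389648438, 183.3000030517578], [252.6999969482422, 179.39999389648438], [254.5, 190.10000610351562], [231.1999969482422, 194.0]]
t0 yellow [275 141  11  18  98] px [280.6 150.3] med [632.8  82.2 224.2] p5 [626.  75. 176.] p95 [659.  96. 228.]
   box [[274.20001220703125, 141.6999969482422], [283.5, 140.39999389648438], [286.0, 157.6999969482422], [276.70001220703125, 159.0]]
deck 3110 [534.47934656  85.00482115 120.26757479]
((589.6492309570312, 76.97735595703125), (269.55572509765625, 304.0032958984375), 8.5579833984375) [[433.75262 207.23027]
 [478.9914  -93.3882 ]
 [745.54584 -53.27556]
 [700.30707 247.34291]]
```

View pics/t0c.png

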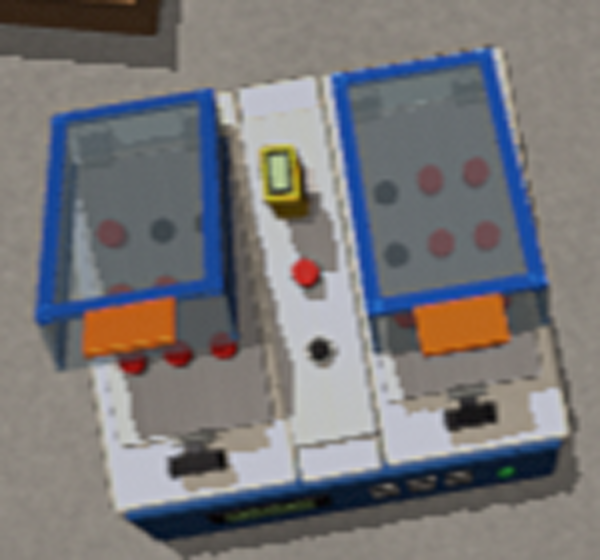

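View pics/s0c.png

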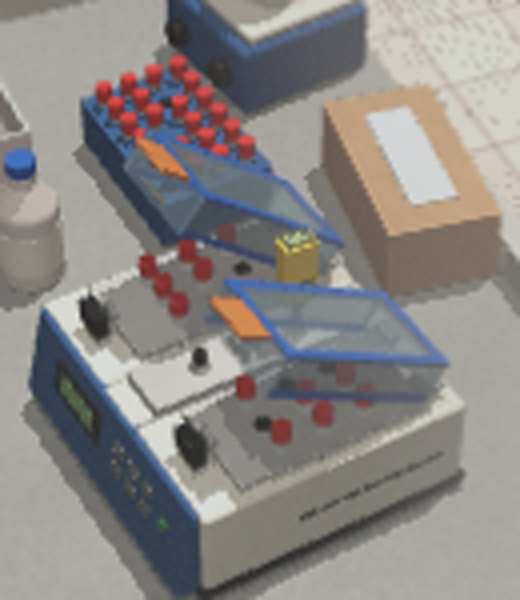

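The crops confirm the thermometer is in the rear well, with its handle roughly aligned to the reactor. The plug is in the front well, and both covers are raised, the left one higher. Next I check these against the second view.

```bash
python3 - <<'E'
from h import *
a=load('t0');b=load('s0')
hsv=cv2.cvtColor(b['color'],cv2.COLOR_RGB2HSV)
def comps(m):
    n,l,st,ce=cv2.connectedComponentsWithStats(m);return [(i,st[i],ce[i],l) for i in range(1,n) if st[i,4]>12]
box=np.zeros((400,640),np.uint8);box[95:245,270:400]=255
def tri(pa,pb):
    P=[]
    for c,p in((a,pa),(b,pb)):
        r=c['T'][:3,:3]@ray(c,*p);P.append((c['T'][:3,3],r/np.linalg.norm(r)))
    A=sum(np.eye(3)-np.outer(r,r) for o,r in P);B=sum((np.eye(3)-np.outer(r,r))@o for o,r in P)
    x=np.linalg.solve(A,B);return x.round(1),[round(float(np.linalg.norm((np.eye(3)-np.outer(r,r))@(x-o))),1) for o,r in P]
m={'orange':cv2.inRange(hsv,(4,110,100),(18,255,255))&box,'yellow':cv2.inRange(hsv,(20,100,60),(38,255,255))&box}
for k in m:
  for i,s,ce,l in comps(m[k]):
    p,u,v=cloud(b,l==i);print(k,s,ce.round(1),np.median(p,0).round(1),np.percentile(p,5,0).round(),np.percentile(p,95,0).round())
    if k=='orange': print(tri((325,185.9) if ce[1]>150 else (241.8,186.7),ce), )
# thermo top rect via 3D: yellow/display pts above z 218 in both views
for n,c,bx in(('t',a,(265,130,300,170)),('s',b,(330,145,360,170))):
    mk=np.zeros((400,640),bool);mk[bx[1]:bx[3],bx[0]:bx[2]]=1
    p,u,v=cloud(c,mk);s=(p[:,2]>217)&(p[:,2]<235)&(abs(p[:,0]-635)<35)&(abs(p[:,1]-84)<30);q=p[s]
    r=cv2.minAreaRect(q[:,:2].astype(np.float32));print(n,s.sum(),q.mean(0).round(1),r,'px',u[s].mean(),v[s].mean())
p,u,v=cloud(a,np.ones((400,640),bool))
# plug top, strip line
c=a
print('plug',onz(a,290,192,138),'vial',onz(a,286.5,172.8,147))
# strip edges: left edge pixels front/back (crop coords/4+offset)
for q in((296,440),(375,428),(243,88),(318,76)):
    print('strip',onz(a,210+q[0]/4,105+q[1]/4,121).round(1))
E
```

```text
orange [304 129  13  11  57] [309.6 134.1] [544.7 153.6 290.9] [533. 130. 279.] [557. 181. 300.]
(array([547.2, 163.5, 282.9]), [0.1, 0.1])
orange [323 169  14  11  82] [329.5 174.3] [546.2 -29.  262.3] [533. -49. 253.] [560.  -2. 270.]
(array([548.4, -19.9, 254.5]), [0.3, 0.3])
yellow [339 155  10  10  92] [343.5 159.9] [637.2  72.2 207.9] [625.  67. 185.] [654.  86. 223.]
t 139 [642.5  84.5 225.3] ((643.1214599609375, 84.85011291503906), (34.20209884643555, 22.030059814453125), 4.583575248718262) px 279.9496402877698 147.89928057553956
s 61 [638.   82.3 222.4] ((627.1362915039062, 86.1626968383789), (38.999813079833984, 67.5605697631836), 63.40884780883789) px 342.60655737704917 155.04918032786884
plug [543.49941642  68.78888498 138.        ] vial [592.614477   76.4324275 147.       ]
strip [484.2  86.7 121. ]
strip [491.2  34.6 121. ]
strip [719.  118.9 121. ]
strip [726.2  68.8 121. ]
```

```bash
python3 -m creep '0 0 -0.9 0 0 0.046; 0 0 -0.9 0 0 0; 0.4 -0.4 -0.9 0 0 0; 0.8 -0.78 0 0 0 0; 0.8 -0.78 0 0 0 0; 0.8 -0.78 0 0 0 0; 0.8 -0.78 0 0 0 0; 0.8 -0.78 0 0 0 0; 0.8 -0.78 0 0 0 0; 0.8 -0.78 0 0 0 0; 0.8 -0.78 0 0 0 0; 0.8 -0.78 0 0 0 0; 0.8 -0.78 0 0 0 0; 0.8 -0.78 0 0 0 0; 0.8 -0.78 0 0 0 0; 0.8 -0.78 0 0 0 0; 0 0 0 0 0 0' 1 20
```

```text
clock: 2.22
eef_pos: [524.6, -42.8, 312.5]
eef_rot: [-3.141, 0.002, 0.153]
wrist_force: [-0.3, -0.1, 0.5]
finger_gap: 0.7
finger_force: 0.0
```

```bash
python3 -m creep '0.64 -0.48 0.5 0 0 0; 0 0 0.5 0 0 0; 0 0 0.3 0 0 0; -0.2 0 0.22 0 0 0; -0.2 0 0.23 0 0 0; -0.13 0 0.22 0 0 0; -0.13 0 0.23 0 0 0; -0.11 0 0.23 0 0 0; -0.11 0 0.24 0 0 0; 0 0 0 0 0 0'
```

```text
clock: 3.48
eef_pos: [510.9, -27.1, 205.8]
eef_rot: [-3.141, 0.001, 0.15]
wrist_force: [0.0, -0.1, 1.2]
finger_gap: 0.3
finger_force: 0.1
```

```bash
python3 -m creep '-0.1 0 0.25 0 0 0; -0.1 0 0.25 0 0 0; -0.05 0 0.2 0 0 0; 0 0 0.05 0 0 0; 0 0 0 0 0 0'; python3 - <<'E'
from h import *
grab('top','t1');from m import *
rep('t1',(210,105,360,260))
E
```

```text
clock: 4.1
eef_pos: [501.2, -28.7, 176.6]
eef_rot: [-3.142, 0.001, 0.15]
wrist_force: [-3.0, -0.1, 6.0]
finger_gap: 0.5
finger_force: 2.8
t1 orange [231 180  23  14 247] px [241.8 186.7] med [546.1 161.3 292. ] p5 [535. 140. 282.] p95 [559. 184. 300.]
   box [[229.39999389648438, 183.3000030517578], [252.6999969482422, 179.39999389648438], [254.5, 190.10000610351562], [231.1999969482422, 194.0]]
t1 yellow [275 141  11  18  94] px [280.5 149.6] med [635.3  82.1 224.4] p5 [627.  75. 186.] p95 [659.  95. 227.]
   box [[274.3999938964844, 141.1999969482422], [283.5, 140.10000610351562], [285.70001220703125, 157.5], [276.6000061035156, 158.6999969482422]]
```

```bash
python3 -m creep '-0.03 0 0.1 0 0 0; -0.03 0 0.1 0 0 0; 0 0 0.05 0 0 0; 0 0 0.03 0 0 0; 0 0 0 0 0 0'
```

```text
clock: 4.78
eef_pos: [499.1, -29.1, 165.3]
eef_rot: [-3.142, 0.0, 0.15]
wrist_force: [-0.6, -0.0, 0.6]
finger_gap: 0.6
finger_force: 0.3
```

```bash
python3 -m creep '0 0 0.04 0 0 0; 0 0 0.03 0 0 0; 0 0 0 0 0 0'
```

```text
clock: 5.15
eef_pos: [499.3, -29.1, 164.6]
eef_rot: [3.141, -0.001, 0.15]
wrist_force: [-11.3, 1.5, 24.2]
finger_gap: 0.5
finger_force: 12.3
```

```bash
python3 -m creep '0 0 -0.4 0 0 0; 0 0 -0.9 0 0 0; 0 0 -0.9 0 0 0; 0 0 -0.9 0 0 0; 0 0 -0.8 0 0 0; 0.37 -0.9 0 0 0 0; 0.37 -0.9 0 0 0 0; 0.37 -0.9 0 0 0 0; 0.37 -0.9 0 0 0 0; 0.37 -0.9 0 0 0 0; 0 0 0 0 0 0'; python3 - <<'E'
from h import *
a=grab('scene','s1')
cv2.imwrite('pics/s1c.png',cv2.resize(cv2.imread('pics/s1.png')[95:245,270:400],None,fx=4,fy=4))
E
```

```text
clock: 6.52
eef_pos: [545.5, 162.0, 318.2]
eef_rot: [-3.141, 0.001, 0.153]
wrist_force: [-0.8, 0.4, -0.0]
finger_gap: 0.4
finger_force: 0.0
```

View pics/s1c.png

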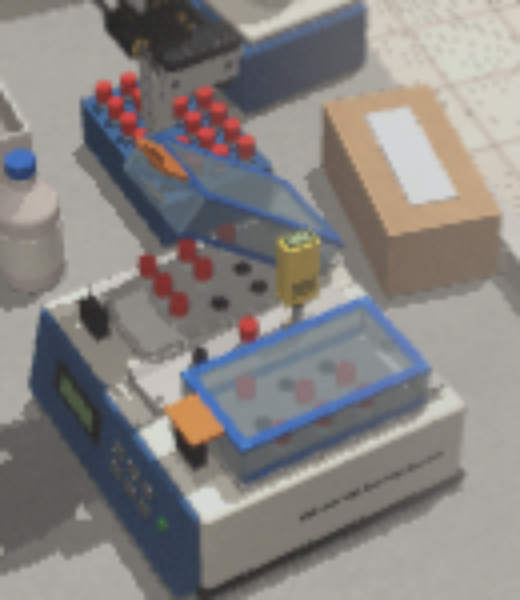

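The crop shows the right cover shut with its tab at (195,415), and the gripper above the left tab at (160,155).

```bash
python3 -m creep '0 0 0.4 0 0 0; 0 0 0.25 0 0 0; -0.26 0 0.22 0 0 0; -0.26 0 0.24 0 0 0; -0.18 0 0.2 0 0 0; -0.18 0 0.2 0 0 0; -0.16 0 0.21 0 0 0; -0.16 0 0.21 0 0 0; -0.13 0 0.22 0 0 0; -0.13 0 0.23 0 0 0; -0.11 0 0.23 0 0 0; -0.11 0 0.24 0 0 0; 0 0 0 0 0 0'
```

```text
clock: 8.2
eef_pos: [478.3, 149.9, 203.9]
eef_rot: [3.142, 0.002, 0.15]
wrist_force: [0.1, 0.2, -0.1]
finger_gap: 0.6
finger_force: 0.2
```

```bash
python3 -m creep '-0.1 0 0.25 0 0 0; -0.1 0 0.25 0 0 0; -0.05 0 0.15 0 0 0; 0 0 0 0 0 0'
```

```text
clock: 8.7
eef_pos: [468.9, 148.4, 178.3]
eef_rot: [3.142, 0.0, 0.15]
wrist_force: [0.0, 0.7, 0.9]
finger_gap: 0.2
finger_force: 0.2
```

```bash
python3 -m creep '0 0 0.08 0 0 0; 0 0 0.08 0 0 0; 0 0 0 0 0 0'; python3 - <<'E'
from h import *
a=grab('scene','s2');grab('top','t2')
x=cv2.imread('pics/s2.png')[95:245,270:400];y=cv2.imread('pics/t2.png')[105:255,210:350]
cv2.imwrite('pics/c2.png',cv2.resize(np.hstack([x,y]),None,fx=2.9,fy=2.9,interpolation=cv2.INTER_CUBIC))
E
```

```text
clock: 9.07
eef_pos: [468.8, 148.4, 172.1]
eef_rot: [3.142, 0.001, 0.15]
wrist_force: [-0.2, -0.8, 1.4]
finger_gap: 1.0
finger_force: 0.4
```

View pics/c2.png

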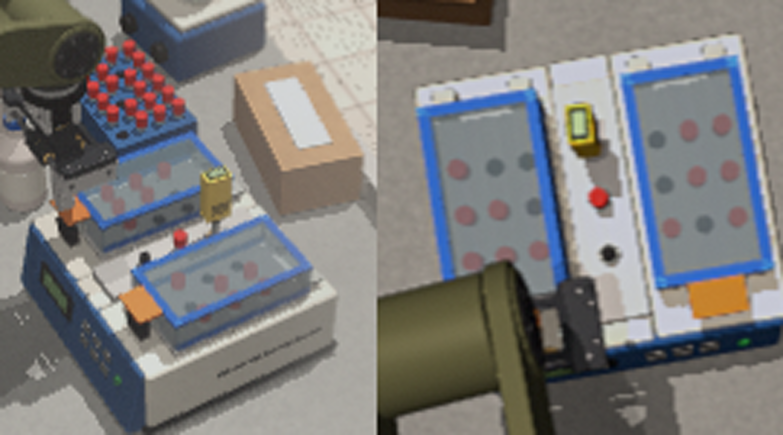

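The left cover is nearly shut under the fingers, with its tab at (70,210) in the left half. The right cover stays shut. I'll press on.

```bash
python3 -m creep '0 0 0.08 0 0 0; 0 0 0.06 0 0 0; 0 0 0.05 0 0 0; 0 0 0 0 0 0'
```

```text
clock: 9.68
eef_pos: [469.0, 148.4, 165.1]
eef_rot: [-3.142, -0.0, 0.15]
wrist_force: [-4.7, -1.0, 8.5]
finger_gap: 0.6
finger_force: 4.4
```

```bash
python3 -m creep '0 0 0.04 0 0 0; 0 0 0.03 0 0 0; 0 0 0 0 0 0'
```

```text
clock: 10.05
eef_pos: [469.2, 148.5, 164.4]
eef_rot: [-3.141, -0.002, 0.15]
wrist_force: [-15.2, -3.4, 32.7]
finger_gap: 0.5
finger_force: 16.3
```

```bash
python3 -m creep '0 0 -0.3 0 0 0; 0 0 -0.8 0 0 0; 0 0 -0.9 0 0 0; 0 0 -0.9 0 0 0; 0 0 -0.5 0 0 0; 0 0 0 0 0 0' 0.5 20; python3 - <<'E'
from h import *
b=grab('scene','s3');a=grab('top','t3')
x=cv2.imread('pics/s3.png')[95:245,270:400];y=cv2.imread('pics/t3.png')[105:255,210:350]
cv2.imwrite('pics/c3.png',cv2.resize(np.hstack([x,y]),None,fx=2.9,fy=2.9,interpolation=cv2.INTER_CUBIC))
def tri(pa,pb):
    P=[]
    for c,p in((a,pa),(b,pb)):
        r=c['T'][:3,:3]@ray(c,*p);P.append((c['T'][:3,3],r/np.linalg.norm(r)))
    A=sum(np.eye(3)-np.outer(r,r) for o,r in P);B=sum((np.eye(3)-np.outer(r,r))@o for o,r in P)
    return np.linalg.solve(A,B).round(1)
# handle top face from depth; two-view centre; rear cover tops
res=[]
for n,c,bx in(('t',a,(265,130,300,170)),('s',b,(330,145,360,175))):
    mk=np.zeros((400,640),bool);mk[bx[1]:bx[3],bx[0]:bx[2]]=1
    p,u,v=cloud(c,mk);s=(p[:,2]>219)&(p[:,2]<231)&(abs(p[:,0]-640)<30)&(abs(p[:,1]-84)<20);q=p[s]
    r=cv2.minAreaRect(q[:,:2].astype(np.float32));R=cv2.minAreaRect(np.c_[u[s],v[s]].astype(np.int32));print(n,s.sum(),q.mean(0).round(1),np.round(r[0],1),np.round(r[1],1),round(r[2],1),R);res.append(R[0])
print('tri',tri(*res))
hsv=cv2.cvtColor(a['color'],cv2.COLOR_RGB2HSV);m=cv2.inRange(hsv,(4,170,120),(17,255,255));m[:105]=0;m[260:]=0;m[:,:210]=0;m[:,360:]=0
n,l,st,ce=cv2.connectedComponentsWithStats(m)
for i in range(1,n):
    if st[i,4]>30:p,u,v=cloud(a,l==i);print('tab',st[i],np.median(p,0).round(1))
E
```

```text
clock: 10.8
eef_pos: [469.5, 148.5, 298.7]
eef_rot: [-3.141, -0.002, 0.15]
wrist_force: [0.1, -0.7, -0.5]
finger_gap: 47.0
finger_force: 0.0
t 130 [643.9  84.9 225.5] [644.5  84.8] [34.4 21.8] 5.9 ((279.5, 147.5), (15.0, 9.0), 90.0)
s 41 [642.6  79.7 223.5] [643.   79.8] [31.7 25.9] 4.3 ((344.14996337890625, 155.45001220703125), (5.375871658325195, 9.486831665039062), 71.56504821777344)
tri [645.7  86.7 214.1]
tab [318 200  20  14 211] [502.1 -26.  165.4]
```

View pics/c3.png

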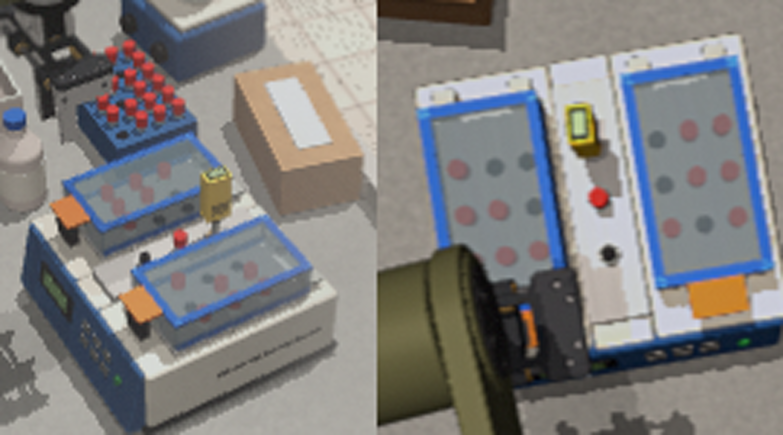

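Both covers are shut (tabs at (70,210) and (140,305) in the left half), and the right tab's depth reads 165 mm. The handle centre is near (643,84) with its top at 225.

```bash
python3 -m creep '0.81 0.447 0 0 0 0.006; 0.81 0.447 0 0 0 0; 0.81 0.447 0 0 0 0; 0.81 0.447 0 0 0 0; 0.81 0.447 0 0 0 0; 0 0 0 0 0 0; 0 0 0.6 0 0 0; 0 0 0.6 0 0 0; 0 0 0 0 0 0'; python3 - <<'E'
from h import *
grab('scene','s4');a=grab('top','t4')
x=cv2.imread('pics/s4.png')[110:210,290:390]
cv2.imwrite('pics/c4.png',cv2.resize(x,None,fx=6,fy=6,interpolation=cv2.INTER_CUBIC))
E
```

```text
clock: 12.02
eef_pos: [640.4, 82.0, 247.6]
eef_rot: [-3.141, 0.004, 0.132]
wrist_force: [-1.1, 0.4, -0.2]
finger_gap: 47.3
finger_force: 0.0
```

View pics/c4.png

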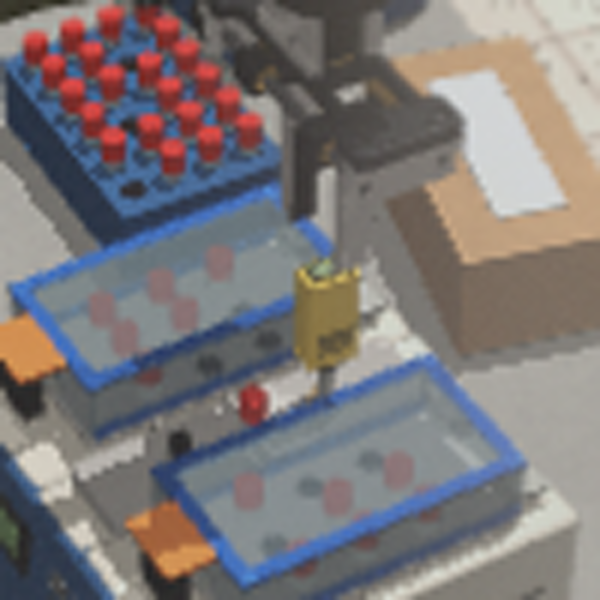

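The open fingers straddle the handle (at (325,310)) from just above it, and both covers are shut.

```bash
python3 -m creep '0.07 -0.05 0.4 0 0 0; 0 0 0.4 0 0 0; 0 0 0.4 0 0 0; 0 0 0.4 0 0 0; 0 0 0.2 0 0 0; 0 0 0 0 0 0; 0 0 0 0 0 0'; python3 -m creep '0 0 0 0 0 0; 0 0 0 0 0 0; 0 0 0 0 0 0; 0 0 0 0 0 0' 1 8
```

```text
clock: 13.0
eef_pos: [644.4, 84.1, 178.5]
eef_rot: [3.142, -0.001, 0.131]
wrist_force: [0.8, 0.2, 0.7]
finger_gap: 46.8
finger_force: 0.0
clock: 13.5
eef_pos: [644.2, 84.0, 178.0]
eef_rot: [3.141, -0.0, 0.131]
wrist_force: [-0.7, -2.0, 1.5]
finger_gap: 21.9
finger_force: 8.0
```

```bash
python3 -m creep '0 0.005 0 0 0 0; 0 0 0 0 0 0; 0 0 0 0 0 0' 1 12;  python3 -m creep '0 0 -0.05 0 0 0; 0 0 -0.05 0 0 0; 0 0 -0.05 0 0 0; 0 0 0 0 0 0; 0 0 0 0 0 0'
```

```text
clock: 13.88
eef_pos: [644.2, 83.9, 178.0]
eef_rot: [-3.142, -0.0, 0.131]
wrist_force: [-0.5, 0.8, 2.6]
finger_gap: 22.1
finger_force: 12.0
clock: 14.5
eef_pos: [644.1, 83.9, 183.7]
eef_rot: [3.142, 0.0, 0.131]
wrist_force: [-0.1, -0.6, -1.1]
finger_gap: 21.9
finger_force: 12.0
```

```bash
python3 -m creep '0 0 -0.08 0 0 0; 0 0 -0.08 0 0 0; 0 0 -0.08 0 0 0; 0 0 -0.08 0 0 0; 0 0 0 0 0 0'; python3 -m creep '0 0 -0.08 0 0 0; 0 0 -0.08 0 0 0; 0 0 -0.08 0 0 0; 0 0 -0.08 0 0 0; 0 0 -0.08 0 0 0; 0 0 -0.05 0 0 0; 0 0 0 0 0 0; 0 0 0 0 0 0'
```

```text
clock: 15.12
eef_pos: [644.3, 83.9, 197.0]
eef_rot: [3.142, -0.0, 0.131]
wrist_force: [-0.6, 0.4, -2.2]
finger_gap: 21.8
finger_force: 12.0
clock: 16.12
eef_pos: [644.1, 83.9, 214.5]
eef_rot: [-3.142, 0.0, 0.131]
wrist_force: [0.1, -0.8, -1.2]
finger_gap: 22.0
finger_force: 12.0
```

```bash
python3 -m creep '0 0 -0.05 0 0 0; 0 0 -0.035 0 0 0; 0 0 0 0 0 0; 0 0 0 0 0 0'; python3 - <<'E'
from h import *
b=grab('scene','s5');grab('top','t5')
print(manip.read_state()['eef_pos'])
cv2.imwrite('pics/c5.png',cv2.resize(cv2.imread('pics/s5.png')[110:210,290:390],None,fx=6,fy=6,interpolation=cv2.INTER_CUBIC))
E
```

```text
clock: 16.62
eef_pos: [644.2, 83.8, 218.0]
eef_rot: [-3.142, 0.0, 0.131]
wrist_force: [0.4, -0.4, -1.8]
finger_gap: 22.1
finger_force: 12.0
[644.15100401  83.82786844 217.99236764]
```

View pics/c5.png

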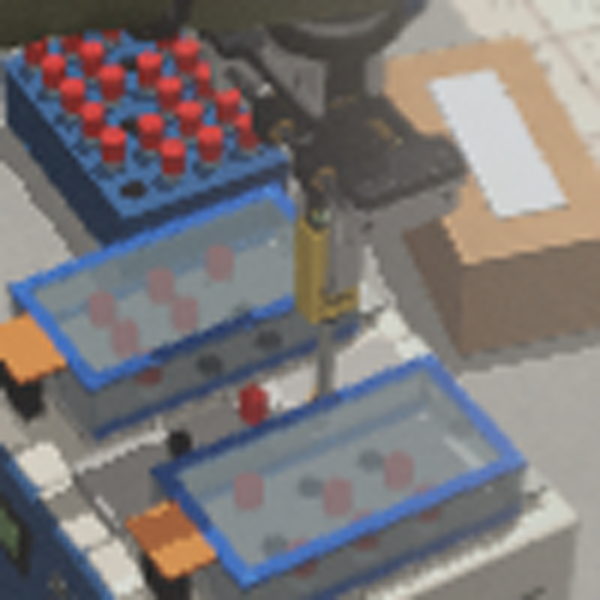

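```bash
python3 - <<'E'
from h import *
for t in('s4','s5'):
    c=load(t);Ti=np.linalg.inv(c['T']);rv=cv2.Rodrigues(Ti[:3,:3])[0]
    pr=lambda P:cv2.projectPoints(np.array([P],float),rv,Ti[:3,3],c['camera_matrix'],np.array([c['k1'],0,0,0,0],float))[0].ravel().round(1)
    print(t,[pr((644,84,z)) for z in (120,155,195)])
    g=cv2.cvtColor(c['color'],cv2.COLOR_RGB2HSV)
    m=cv2.inRange(g,(20,100,50),(38,255,255));print('yellow rows cols 341-347',[ (x,np.nonzero(m[140:185,x])[0].max()+140) for x in range(341,349) if m[140:185,x].any()])
    print(g[172:180,341:346].tolist() if t=='s5' else '')
E
```

```text
s4 [array([343.6, 175.1]), array([343.7, 168.2]), array([343.9, 160. ])]
yellow rows cols 341-347 [(341, np.int64(170)), (342, np.int64(170)), (343, np.int64(170)), (344, np.int64(170)), (345, np.int64(170)), (346, np.int64(169)), (347, np.int64(169)), (348, np.int64(168))]

s5 [array([343.6, 175.1]), array([343.7, 168.2]), array([343.9, 160. ])]
yellow rows cols 341-347 [(341, np.int64(162)), (342, np.int64(163)), (343, np.int64(162)), (344, np.int64(162)), (345, np.int64(162)), (346, np.int64(161)), (347, np.int64(161)), (348, np.int64(160))]
[[[17, 13, 180], [19, 14, 151], [23, 10, 100], [18, 12, 107], [17, 12, 143]], [[18, 14, 179], [16, 18, 152], [30, 10, 98], [23, 10, 105], [19, 14, 145]], [[18, 18, 180], [17, 55, 154], [23, 10, 99], [24, 12, 107], [17, 13, 140]], [[19, 45, 183], [17, 75, 150], [120, 5, 98], [111, 17, 105], [116, 45, 113]], [[17, 63, 174], [132, 35, 96], [110, 89, 117], [111, 131, 130], [111, 128, 129]], [[111, 74, 114], [111, 134, 129], [111, 126, 130], [111, 127, 130], [111, 111, 133]], [[110, 128, 129], [110, 122, 130], [108, 81, 126], [108, 76, 127], [104, 51, 140]], [[108, 79, 126], [106, 62, 131], [103, 39, 136], [102, 36, 140], [98, 20, 142]]]
```

The handle moved up 8 px in the image, against 8.2 px expected for 40 mm, so it did not slip. I'm handing the job in.

```bash
python3 -c "
from cell import manip
print(manip.sign_off())"
```

```text
the job is handed in; nothing more can be done
None
```

Both covers are pressed shut against their stops, and the thermometer is drawn straight up 40 mm and held there with its stem in the well; I handed the job in at about 17 s, and the judged result was not reported back.

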